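Turn round the spice station between cooking classes

TASK

Turn the cooking station round for the next class: first take every used, open spice tube out of the wooden spice rack and stand it fully home in a hole of the white wash-up rack, and only when all of them are there stand every fresh, capped vial from the grey stock tray fully home in a hole of the wooden rack. Also set every squat jar from the stock tray upright inside the shallow steel tray, at any time. Leave the pestle in its hole and do not disturb the other kitchen things.

Things in the scene. Friction and masses are not known exactly. Their poses are not given: they have to be found in the camera images.
- station_rack: wooden spice rack of the cooking station, fixed: a block 184 (its x) x 122 (its y) x 55 mm high with six upright round holes, 29 mm wide, 45 mm deep (hole floor 10 mm above the table), three along its x by two along its y, 62 mm apart: hole axes at x = -62, 0, +62 and y = -31, +31 mm from the origin. Origin: centre of its underside; z up
- wash_rack: white plastic wash-up rack, fixed: a block 122 x 122 x 55 mm high with four holes, two by two, 62 mm apart (axes at x = -31, +31 and y = -31, +31 mm), the same 29 mm holes, 45 mm deep. Origin: centre of its underside; z up. Empty at the start
- stock_tray: grey plastic stock tray, fixed, 220 (its x) x 148 (its y) x 24 mm high, open on top, 4 mm walls and floor, divided by 4 mm dividers as high as the walls into six compartments (three along x, two along y, 72 mm apart), each holding at most one vial or jar. Origin: centre of its underside; z up
- jar_tray: shallow steel tray of the cooking station, fixed, open on top, empty at the start: 210 (its x) x 120 (its y) x 24 mm high, 4 mm walls and floor. Origin: centre of its underside; z up
- used0_c (a point): a used spice tube: open-mouthed clear glass tube without a cap, 24 mm diameter, 100 mm tall, bevelled foot, about 45 g, standing at the start in a hole of the wooden spice rack (its top 55 mm above the rack). Point: its centre, 50 mm above its foot; z along it towards the mouth. May be absent
- used1_c (a point): a used spice tube: open-mouthed clear glass tube without a cap, 24 mm diameter, 100 mm tall, bevelled foot, about 45 g, standing at the start in a hole of the wooden spice rack (its top 55 mm above the rack). Point: its centre, 50 mm above its foot; z along it towards the mouth. May be absent
- used2_c (a point): a used spice tube: open-mouthed clear glass tube without a cap, 24 mm diameter, 100 mm tall, bevelled foot, about 45 g, standing at the start in a hole of the wooden spice rack (its top 55 mm above the rack). Point: its centre, 50 mm above its foot; z along it towards the mouth. May be absent
- fresh0_c (a point): a fresh spice vial: glass body 24 mm diameter, aluminium screw cap 29 mm diameter on the top 22 mm, 116 mm tall in all, bevelled foot, about 70 g, standing loose in a compartment of the grey stock tray. Point: half-way up, 58 mm above its foot; z along it towards the cap. May be absent
- fresh1_c (a point): a fresh spice vial: glass body 24 mm diameter, aluminium screw cap 29 mm diameter on the top 22 mm, 116 mm tall in all, bevelled foot, about 70 g, standing loose in a compartment of the grey stock tray. Point: half-way up, 58 mm above its foot; z along it towards the cap. May be absent
- fresh2_c (a point): a fresh spice vial: glass body 24 mm diameter, aluminium screw cap 29 mm diameter on the top 22 mm, 116 mm tall in all, bevelled foot, about 70 g, standing loose in a compartment of the grey stock tray. Point: half-way up, 58 mm above its foot; z along it towards the cap. May be absent
- jar0_c (a point): a squat glass jar with a steel lid: 46 mm diameter, 48 mm tall, about 100 g, standing in a compartment of the grey stock tray (its top 28 mm above the tray's walls and dividers). Point: half-way up, 24 mm above its foot; z up through the lid. May be absent
- jar1_c (a point): a squat glass jar with a steel lid: 46 mm diameter, 48 mm tall, about 100 g, standing in a compartment of the grey stock tray (its top 28 mm above the tray's walls and dividers). Point: half-way up, 24 mm above its foot; z up through the lid. May be absent
- jar2_c (a point): a squat glass jar with a steel lid: 46 mm diameter, 48 mm tall, about 100 g, standing in a compartment of the grey stock tray (its top 28 mm above the tray's walls and dividers). Point: half-way up, 24 mm above its foot; z up through the lid. May be absent
- pestle_c (a point): a wooden pestle, 25 mm diameter, 117 mm tall, with a knob head, that lives in a hole of the wooden spice rack and stays there. Point: 58 mm above its foot; z up
- spoon: bystander: steel spoon lying beyond the trays. Origin: on its length, on the table
- shaker_c (a point): bystander: steel salt shaker, 46 mm diameter, 70 mm tall, standing beyond the racks. Point: half-way up
- cutter_c (a point): bystander: steel ring-shaped pastry cutter, 72 mm diameter, 30 mm tall, lying flat beyond the racks. Point: half-way up, on its axis
There are look-alikes about, which are no part of the job. What is shaped like the part that bears fresh2_c but purple is not meant.

How it is judged:
By the outcome, as a careful person would: the job done as asked, in the order asked, and still so for the second after the job is handed in, with the robot touching nothing.
Of used0, used1, used2 only 2 to 3 are there at a start; the rules pass over those that are not, and their reading is None.
Of fresh0, fresh1, fresh2 only 2 to 3 are there at a start; the rules pass over those that are not, and their reading is None.
Of jar0, jar1, jar2 only 2 to 3 are there at a start; the rules pass over those that are not, and their reading is None.
At some moment in a run one of jar0, jar1, jar2 may be knocked a few centimetres aside while the robot is not near it.
It also fails if it takes over 210 s, if anything falls off the work surface, if the arm or the gripper's body presses on something with over 40 N, if the wrist force passes 120 N, or if a joint passes its speed limit or range.

ROBOT

A 6-joint arm with a two-finger parallel gripper is mounted at the origin on the work surface. World frame = base frame: x ahead of the robot, y to its left, z up, the work surface at z = 0. Lengths are in m, angles in rad, forces in N, time in s.
With the tool pointing down it reaches from about 0.325 to 0.9 m from the base axis. Payload 6.1 kg.
Tool frame: the origin (TCP) lies midway between the tips of the shut fingers; the grasp point (between the pads) lies 19 mm behind it (robot.grip_depth is the distance from the TCP to the grasp point, in m); z points along the fingers, y is the line along which they close (so a half turn about z gives the same grasp; the last joint's range is limited). The gripper opens to 85 mm and grips with 20 to 120 N. Pads are 22 mm wide; open, the fingers measure 114 mm over their backs; the gripper's body (76 mm by 85 mm) begins 54 mm behind the grasp point. The pads swing forward as they close: fully open they stand 13 mm farther back than shut.
Start: joints at [-1.294, 0.22, 1.526, -0, 1.395, -0.126], TCP at [0.245, -0.575, 0.231] pointing down, gripper open.
Joint ranges: [-2.98, 2.98], [-0.91, 2.08], [0.09, 2.57], [-1.24, 4.39], [0.2, 2.65], [-2.68, 2.68]. Speed limits (rad/s): [2.57, 2.57, 3.01, 3.14, 3.14, 3.14].

INTERFACE

Orientations are given as a unit quaternion [w, x, y, z].
In Python, from rig import robot gives the robot as it stands.
- The arm moves only by the tool step_arm, never from a script. Its argument "rows" is a list of rows, each a list of 5 numbers: the shift along the tool's x, y, z in cm, then the turn about the tool's z in rad, then the finger opening in cm, from 0 to 8.54. In form: [[x, y, z, yaw, claw], ...]. A call has 1 to 20 rows; each row is the pose to reach, as a shift and turn from the pose commanded when the call began, along the tool's axes at that moment; what a row does not reach only later rows make up. A row lasts 1/10 s, in which the tool goes at most 50 mm and 8.59 degrees, less where a joint would pass 70% of its speed; a pose out of reach is approached as far as the arm can. A call with a gripper value outside its range is refused whole. The fingers move at their own pace and stop on an object; "grip_force" is the grip in N (left out, the last holds). Time passes only in rows, so rows that repeat a pose let the fingers close. It gives the time, the measured TCP pose, the force, the opening and the grip force at its end, in the units of the state.
- robot.state(): the state, without advancing time (a new reading comes with each control period).
- robot.snapshot(name): name is "scene" or "top" or "wrist"; returns a dict with "color" (384x512x3 uint8, red, green, blue), "range_z" (384x512 float32, m along the optical axis (not along the pixel's ray), 0 where there is no reading), "fx", "fy", "cx", "cy" (pixels), "R" (3x3) and "t" (3): a world point X has camera coordinates R X + t. Camera axes: x right, y down, z forward; pixel columns grow to the right and rows downward; lengths in m; the calibration is good to about 2 mm. A picture is of the moment at which its call begins.
- robot.hand_in(): hands the job in; it is judged then, once.
The state is a dict: "clock": time; "joint_positions": joint angles; "qvel": joint speeds; "joint_torque": joint torques, N m; "eef_pos": TCP position; "orientation": TCP orientation; "force": force on the tool from outside, world axes, zero at the start; "torque": the same for the moment, N m; "finger_gap": opening from 0.0 (shut) to 1.0 (fully open); "grasp_force": force on a finger pad.
Only numpy, scipy, OpenCV 4.12 (cv2) and the standard library are available. Lean on these libraries where they do the work, as an engineer would, in place of code of your own. Each camera call takes 0.05 s, during which the arm holds its last target. There are 200 camera calls.

## Working session

There is one attempt and no reset: what is moved stays moved. The work goes in short steps, Python scripts to look and compute and a tool call to move; the robot and the scene stay as the last step left them, time stands still between calls to the robot, and variables do not carry over. Pictures are saved under pics/ and viewed, at most 17 in all, crops included, and the job is handed in when it is done.

Besides the shell and the picture viewer there is one more tool, called after "Call:" by a JSON object that holds its "api" and its "payload". step_arm: Moves the arm, as the interface text tells. Its arguments: {"type":"object","properties":{"rows":{"type":"array","items":{"type":"array","items":{"type":"number"}}},"grip_force":{"type":"number"}},"required":["rows"]}

```bash
mkdir -p pics; ls; cat > h.py <<'E'
import numpy as np, cv2
from rig import robot
def snap(n,save=None,scale=1.5):
    s=robot.snapshot(n)
    if save: cv2.imwrite('pics/'+save,cv2.resize(cv2.cvtColor(s['color'],cv2.COLOR_RGB2BGR),None,fx=scale,fy=scale))
    return s
def cloud(s):
    z=s['range_z'];v,u=np.mgrid[:z.shape[0],:z.shape[1]]
    P=np.stack([(u-s['cx'])/s['fx']*z,(v-s['cy'])/s['fy']*z,z],-1)
    W=(P-s['t'])@s['R']
    W[z==0]=np.nan
    return W
def ray(s,u,v,h):
    d=np.array([(u-s['cx'])/s['fx'],(v-s['cy'])/s['fy'],1])@s['R']
    c=-np.array(s['R']).T@s['t']
    return c+d*(h-c[2])/d[2]
E
python3 - <<'E'
from h import *
for n in('top','scene'):
    s=snap(n,n+'0.png');np.savez(n+'0.npz',**s);print(n,-np.array(s['R']).T@s['t'],s['R'],s['fx'])
print(robot.state())
E
```

```text
pics
top [ 0.4126335  -0.0180513   1.34112783] [[ 0.01572266 -0.99987414 -0.0021197 ]
 [-0.9877902  -0.01520395 -0.15504631]
 [ 0.15499457  0.00453156 -0.98790493]] 478.3456769175571
scene [ 0.91363677 -0.56080034  0.71145978] [[ 0.87390721  0.48591338 -0.01320521]
 [ 0.3388962  -0.62852455 -0.70007589]
 [-0.34847604  0.60732617 -0.71394634]] 359.6056013438811
{'clock': 0.1, 'joint_positions': array([-1.29406426e+00,  2.21163804e-01,  1.52750935e+00,  2.73558924e-05,
        1.39467643e+00, -1.26102022e-01]), 'qvel': array([-0.00164932,  0.00082796, -0.00441141, -0.00068178, -0.00022986,
        0.0009084 ]), 'joint_torque': array([ 5.56938994e-04, -4.98247218e+01, -3.90544832e+01, -6.94907683e-06,
        5.69619078e-03,  2.09788965e-05]), 'eef_pos': array([ 0.24487139, -0.57444404,  0.23029169]), 'orientation': array([-8.76984856e-04,  9.79784175e-01,  2.00055491e-01, -5.26727752e-05]), 'force': array([ 0.55668697,  0.77445311, -0.32058388]), 'torque': array([ 0.03449614,  0.01278862, -0.00408854]), 'grasp_force': 0.0, 'finger_gap': 0.9997228384010254}
```

View pics/top0.png

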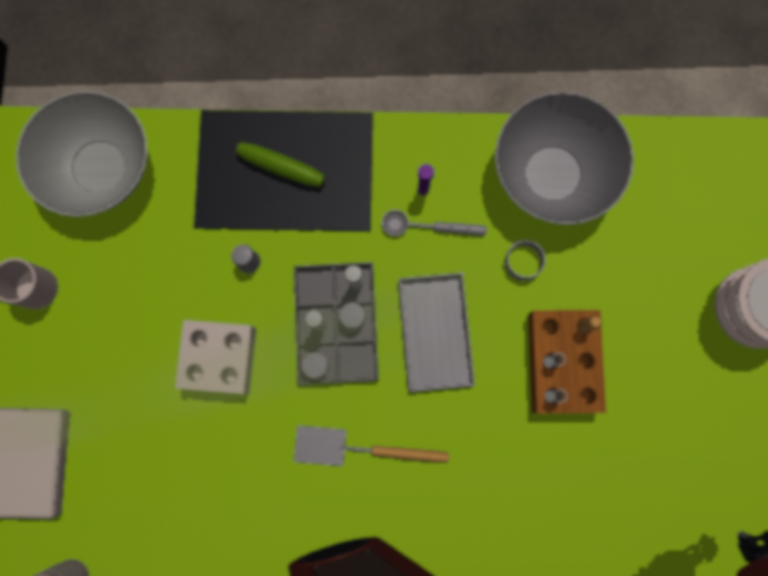

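View pics/scene0.png

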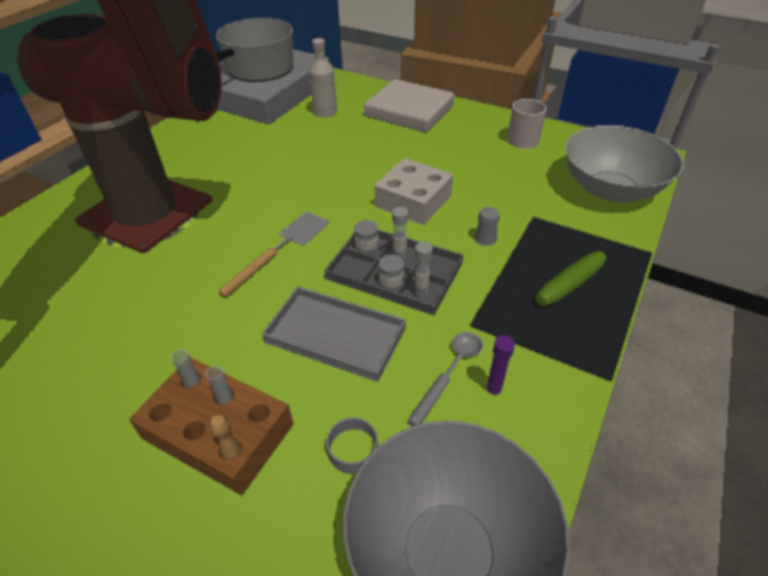

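The top view shows:
- **Wooden rack:** used tubes at (552,360) and (555,396), pestle at (590,325).
- **Stock tray:** capped vials at (353,272) and (314,318), jars at (351,317) and (314,365).
- **Empty targets:** wash rack at (215,358), steel tray at (436,333).

Candidates for a used tube are the two clear tubes above and the pestle. Candidates for a fresh vial are the two tray vials, the purple look-alike at (425,178) and the shaker at (243,258), and only the tray ones fit.

```bash
cat >> h.py <<'E'
def blobrect(s,h,box,z0,z1,col=None):
    """min area rect (world xy) of the cloud in z band, inside a pixel box (in 1.5x picture px)"""
    W=cloud(s);u0,v0,u1,v1=[int(a/1.5) for a in box]
    m=np.zeros(W.shape[:2],bool);m[v0:v1,u0:u1]=1
    m&=(W[...,2]>z0)&(W[...,2]<z1)
    m=cv2.morphologyEx(m.astype('u1'),cv2.MORPH_OPEN,np.ones((2,2)))>0
    P=W[m][:,:2].astype('f4')
    return P,cv2.minAreaRect(P*1000)
E
python3 - <<'E'
from h import *
s=dict(np.load('top0.npz'))
for n,b,z0,z1 in [('wood',(515,300,620,425),.045,.065),('wash',(165,310,265,410),.045,.065),('stock',(285,255,390,395),.016,.032),('jart',(390,265,485,400),.014,.032)]:
    P,r=blobrect(s,0,b,z0,z1);print(n,len(P),r)
W=cloud(s)
for n,(u,v) in dict(t1=(552,360),t2=(555,396),pes=(594,321),v1=(353,272),v2=(314,318),j1=(351,316),j2=(314,365),stfloor=(316,282),jtf=(436,333)).items():
    u,v=u/1.5,v/1.5
    Q=W[int(v)-4:int(v)+5,int(u)-4:int(u)+5].reshape(-1,3);zt=np.nanmax(Q[:,2]);q=Q[Q[:,2]>zt-.012]
    print(n,q.mean(0).round(3),zt.round(3),len(q))
im=cv2.cvtColor(s['color'],cv2.COLOR_RGB2BGR)
a=cv2.resize(im[195:285,345:410],None,fx=6,fy=6);b=cv2.resize(im[170:260,190:255],None,fx=6,fy=6)
cv2.imwrite('pics/crop.png',np.hstack([a,b]))
E
```

```text
wood 2532 ((494.470947265625, -346.9837646484375), (182.40016174316406, 142.2064971923828), 4.127121925354004)
wash 1762 ((490.942138671875, 308.95751953125), (118.82117462158203, 136.69024658203125), 79.22251892089844)
stock 464 ((560.6513061523438, 85.64458465576172), (222.9429931640625, 147.89501953125), 3.794434070587158)
jart 305 ((544.8365478515625, -102.07716369628906), (209.83702087402344, 121.7678451538086), 6.409285068511963)
t1 [ 0.492 -0.295  0.108] 0.112 16
t2 [ 0.431 -0.297  0.109] 0.115 19
pes [ 0.557 -0.363  0.124] 0.131 58
v1 [0.637 0.053 0.12 ] 0.128 65
v2 [0.556 0.118 0.12 ] 0.127 73
j1 [0.571 0.058 0.051] 0.058 78
j2 [0.481 0.123 0.051] 0.057 81
stfloor [0.639 0.13  0.004] 0.01 79
jtf [ 0.545 -0.097  0.003] 0.008 81
```

View pics/crop.png

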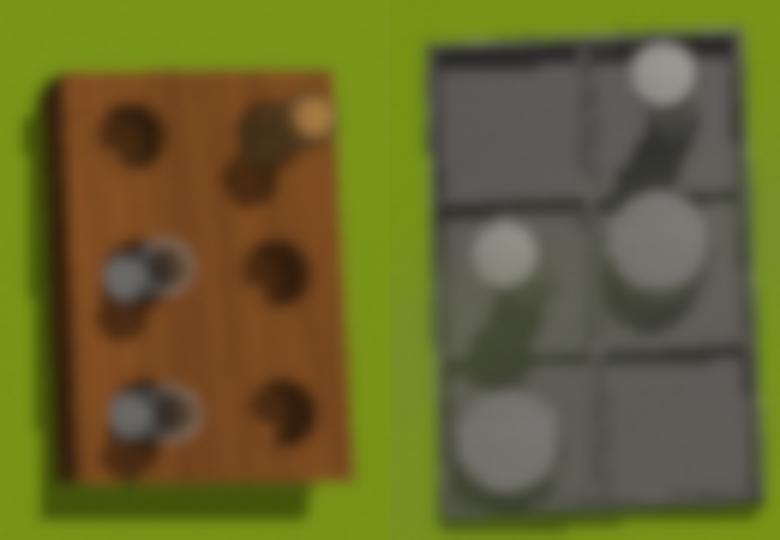

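The crop confirms two open glass rims at (170,265) and (177,411), which are the used tubes, and the pestle's knob at (312,115). Beside them are two grey caps, which are the vials, and two wide jars.

```bash
python3 - <<'E'
from h import *
s=dict(np.load('top0.npz'))
for (x,y,h) in [(132,134,.055),(277,272,.055),(283,411,.055),(170,265,.110),(177,411,.110)]:
    print(ray(s,345+x/6,195+y/6,h).round(4))
# wash holes
g=cv2.cvtColor(s['color'],cv2.COLOR_RGB2GRAY)
sub=g[217:262,122:165];m=(sub<110).astype('u1')
n,l,st,c=cv2.connectedComponentsWithStats(m)
for i in range(1,n):
    if 20<st[i,4]<200: print(st[i],ray(s,c[i,0]+122,c[i,1]+217,.055).round(4))
print(sub[20,:])
st=robot.state();print(st['eef_pos'])
E
```

```text
[ 0.556  -0.3017  0.055 ]
[ 0.495  -0.3653  0.055 ]
[ 0.4336 -0.3663  0.055 ]
[ 0.4938 -0.3048  0.11  ]
[ 0.432  -0.3064  0.11  ]
[ 5  3 10 10 69] [0.5283 0.3341 0.055 ]
[28  5 10  9 61] [0.525  0.2723 0.055 ]
[ 2 26 10 10 52] [0.4671 0.3389 0.055 ]
[25 28 10 10 51] [0.4633 0.2768 0.055 ]
[41 29  2 16 23] [0.4468 0.2426 0.055 ]
[ 0 43 21  2 29] [0.43   0.3312 0.055 ]
[147 148 148 148 148 147 147 148 148 147 148 148 148 147 147 148 147 148
 147 148 148 148 147 147 147 147 147 147 147 147 147 147 147 147 147 147
 147 147 147 147 146 143 130]
[ 0.24487139 -0.57444404  0.23029169]
```

```bash
cat >> h.py <<'E'
def to(x,y,z,ang=0.0,st=None):
    """print tool-frame shift (cm) and yaw to put TCP at x,y,z with tool x axis at world angle ang"""
    from scipy.spatial.transform import Rotation as Ro
    st=st or robot.state();q=st['orientation'];R=Ro.from_quat(np.r_[q[1:],q[0]]).as_matrix()
    a=np.arctan2(R[1,0],R[0,0]);d=R.T@(np.array([x,y,z])-st['eef_pos'])*100
    print('shift',d.round(2),'yaw',round(float((a-ang+np.pi)%(2*np.pi)-np.pi),3),'toolx ang',a.round(3),'t',st['clock'])
E
python3 -c "
from h import *
to(.49,-.305,.25,0.0)"
```

```text
shift [ 33.11 -15.18  -1.94] yaw 0.403 toolx ang 0.403 t 0.1
```

Call:
{"api": "step_arm", "payload": {"rows": [[33.1, -15.2, -1.9, 0.4, 6], [33.1, -15.2, -1.9, 0.4, 6], [33.1, -15.2, -1.9, 0.4, 6], [33.1, -15.2, -1.9, 0.4, 6], [33.1, -15.2, -1.9, 0.4, 6], [33.1, -15.2, -1.9, 0.4, 6], [33.1, -15.2, -1.9, 0.4, 6], [33.1, -15.2, -1.9, 0.4, 6], [33.1, -15.2, -1.9, 0.4, 6], [33.1, -15.2, -1.9, 0.4, 6], [33.1, -15.2, -1.9, 0.4, 6], [33.1, -15.2, -1.9, 0.4, 6]], "grip_force": 30}}

```text
clock: 1.3
eef_pos: [0.4889, -0.3066, 0.25]
orientation: [-0.0, 1.0, 0.0, -0.0]
force: [-0.8, -0.4, -0.4]
finger_gap: 0.703
grasp_force: 0.0
```

```bash
python3 -c "
from h import *
s=snap('wrist','w1.png');np.savez('w1.npz',**s);print(-s['R'].T@s['t'],s['R'],s['fx']);to(.494,-.305,.25)"
```

```text
[ 0.56298711 -0.30746113  0.39195853] [[ 1.03530778e-03 -9.99999331e-01  5.15848950e-04]
 [-9.57950644e-01 -8.43760856e-04  2.86931790e-01]
 [-2.86931162e-01 -7.91220547e-04 -9.57950877e-01]] 330.2039407521745
shift [ 0.5  -0.16  0.01] yaw 0.001 toolx ang 0.001 t 1.35
```

View pics/w1.png

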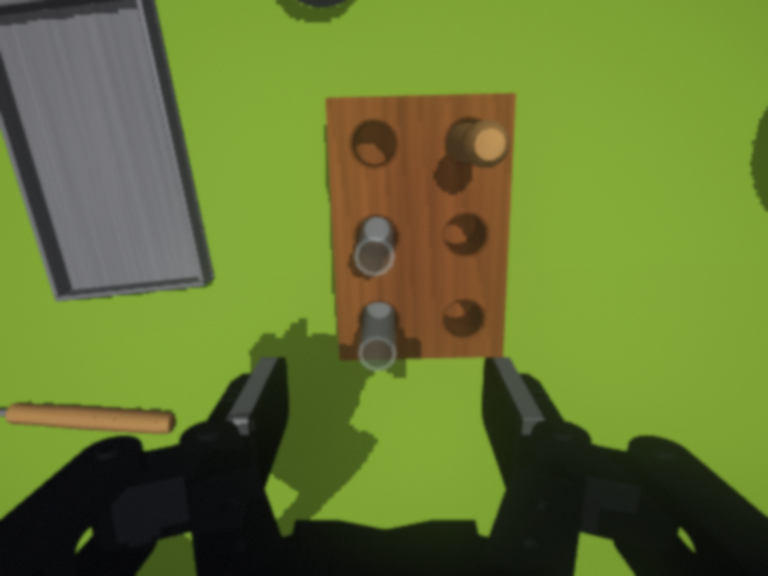

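The wrist view shows tube mouths at (374,255) and (377,352), free holes at (374,143), (465,234) and (463,318), and the pestle at (489,143).

```bash
python3 -c "
from h import *
s=dict(np.load('w1.npz'))
for u,v,h in [(374,255,.11),(377,352,.11),(374,143,.055),(465,234,.055),(463,318,.055)]: print(ray(s,u/1.5,v/1.5,h).round(4))
W=cloud(s);p=(W[...,2]>.05)&(W[...,2]<.06)
p[:60]=0;p[240:]=0;p[:,:215]=0;p[:,345:]=0
print(cv2.minAreaRect((W[p][:,:2]*1000).astype('f4')))
x,y,_=ray(s,374/1.5,255/1.5,.11)
to(x,y,.066)
"
```

```text
[ 0.4964 -0.3015  0.11  ]
[ 0.4348 -0.303   0.11  ]
[ 0.5586 -0.3007  0.055 ]
[ 0.4984 -0.3631  0.055 ]
[ 0.4367 -0.3646  0.055 ]
((496.443115234375, -332.5588073730469), (184.4628448486328, 122.46286010742188), 1.4666215181350708)
shift [ 0.75 -0.5  18.41] yaw 0.001 toolx ang 0.001 t 1.35
```

Call:
{"api": "step_arm", "payload": {"rows": [[0.7, -0.5, 4, 0, 5], [0.7, -0.5, 9, 0, 5], [0.7, -0.5, 13, 0, 5], [0.7, -0.5, 17, 0, 5], [0.7, -0.5, 18.4, 0, 5], [0.7, -0.5, 18.4, 0, 5], [0.7, -0.5, 18.4, 0, 5], [0.7, -0.5, 18.4, 0, 1.8], [0.7, -0.5, 18.4, 0, 1.8], [0.7, -0.5, 18.4, 0, 1.8], [0.7, -0.5, 18.4, 0, 1.8], [0.7, -0.5, 18.4, 0, 1.8], [0.7, -0.5, 18.4, 0, 1.8]], "grip_force": 30}}

```text
clock: 2.65
eef_pos: [0.4985, -0.3017, 0.0689]
orientation: [0.002, 1.0, 0.002, 0.002]
force: [-0.7, 0.1, 6.8]
finger_gap: 0.275
grasp_force: 29.4
```

```bash
python3 -c "
from h import *
to(.4957,-.3016,.21);to(.48,.24,.21)"
```

```text
shift [ -0.23   0.03 -14.11] yaw 0.003 toolx ang 0.003 t 2.65
shift [ -1.63 -54.13 -14.29] yaw 0.003 toolx ang 0.003 t 2.65
```

Call:
{"api": "step_arm", "payload": {"rows": [[0, 0, -4, 0, 1.8], [-0.2, 0, -9, 0, 1.8], [-0.2, 0, -13.5, 0, 1.8], [-0.2, -4, -16, 0, 1.8], [-0.2, -9, -18, 0, 1.8], [-0.2, -14, -18, 0, 1.8], [-0.2, -19, -18, 0, 1.8], [-0.2, -24, -18, 0, 1.8], [-0.2, -29, -18, 0, 1.8], [-0.2, -34, -18, 0, 1.8], [-0.2, -39, -18, 0, 1.8], [-0.2, -44, -18, 0, 1.8], [-0.2, -49, -18, 0, 1.8], [-0.2, -54, -18, 0, 1.8], [-0.2, -58, -18, 0, 1.8], [-0.2, -60, -18, 0, 1.8], [-0.2, -60, -18, 0, 1.8], [-0.2, -60, -18, 0, 1.8]]}}

```text
clock: 4.45
eef_pos: [0.493, 0.2997, 0.2464]
orientation: [0.0, 1.0, 0.002, 0.0]
force: [0.0, 0.1, -0.4]
finger_gap: 0.273
grasp_force: 30.1
```

```bash
python3 -c "
from h import *
s=snap('wrist','w2.png');np.savez('w2.npz',**s)
W=cloud(s);p=(W[...,2]>.045)&(W[...,2]<.065)&(abs(W[...,0]-.495)<.09)&(abs(W[...,1]-.305)<.09)
P=W[p];print(len(P),np.median(P[:,2]),cv2.minAreaRect((P[:,:2]*1000).astype('f4')))
st=robot.state();print(st['eef_pos'],st['finger_gap'],st['clock'])
g=cv2.cvtColor(s['color'],cv2.COLOR_RGB2GRAY)
"
```

```text
10792 0.05417516113829132 ((493.7759094238281, 304.47125244140625), (122.17108917236328, 122.30313873291016), 86.39522552490234)
[0.49316568 0.29901096 0.24646436] 0.27322279092528373 4.5
```

View pics/w2.png

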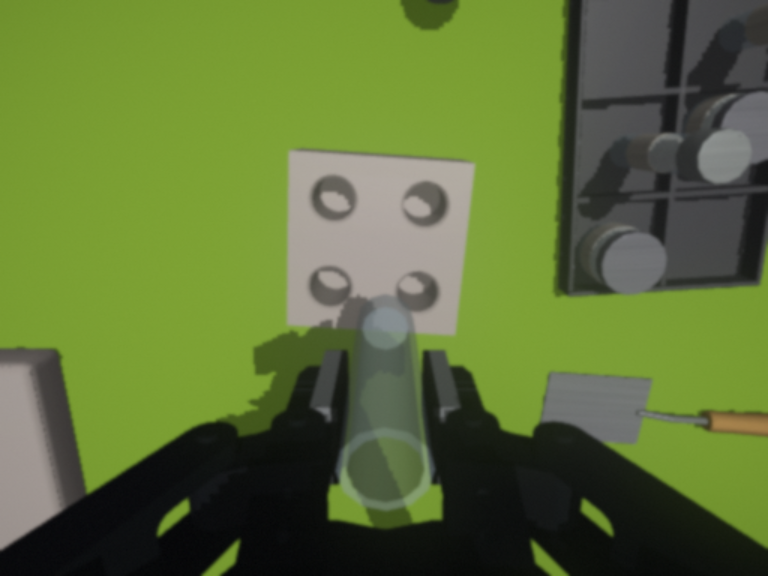

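The wrist view shows four free holes at (333,197), (425,203), (330,286) and (417,291). The held tube is upright, with its foot at (385,327).

```bash
python3 -c "
from h import *
s=dict(np.load('w2.npz'))
c=np.array([.4938,.3045]);a=-.0629;R=np.array([[np.cos(a),-np.sin(a)],[np.sin(a),np.cos(a)]])
for x in(-.031,.031):
  for y in (-.031,.031): print(x,y,(c+R@[x,y]).round(4))
for u,v in [(333,197),(425,203),(330,286),(417,291)]: print(ray(s,u/1.5,v/1.5,.055).round(4))
print('foot',ray(s,385/1.5,325/1.5,.187),'mouth',ray(s,385/1.5,468/1.5,.287))
to(*(c+R@[.031,.031]),.19)
"
```

```text
-0.031 -0.031 [0.4609 0.2755]
-0.031 0.031 [0.4648 0.3374]
0.031 -0.031 [0.5228 0.2716]
0.031 0.031 [0.5267 0.3335]
[0.528  0.3331 0.055 ]
[0.5243 0.2716 0.055 ]
[0.466  0.3368 0.055 ]
[0.4626 0.2755 0.055 ]
foot [0.48832934 0.29844393 0.187     ] mouth [0.49059686 0.29864565 0.287     ]
shift [ 3.36 -3.44  5.65] yaw 0.003 toolx ang 0.003 t 4.5
```

Call:
{"api": "step_arm", "payload": {"rows": [[2, -2, 0, 0, 1.8], [3.7, -3.4, 2, 0, 1.8], [3.7, -3.4, 5, 0, 1.8], [3.7, -3.4, 8, 0, 1.8], [3.7, -3.4, 11, 0, 1.8], [3.7, -3.4, 11, 0, 1.8], [3.7, -3.4, 12, 0, 1.8], [3.7, -3.4, 13, 0, 1.8], [3.7, -3.4, 14, 0, 1.8], [3.7, -3.4, 14.5, 0, 1.8], [3.7, -3.4, 14.5, 0, 1.8]]}}

```text
clock: 5.6
eef_pos: [0.5297, 0.3335, 0.1005]
orientation: [0.0, 1.0, 0.001, -0.0]
force: [0.7, -0.5, -0.5]
finger_gap: 0.274
grasp_force: 30.5
```

```bash
python3 -c "
from h import *
to(.53,.3337,.071);s=snap('wrist','w3.png')"
```

```text
shift [ 0.03 -0.02  2.95] yaw 0.003 toolx ang 0.003 t 5.6
```

View pics/w3.png

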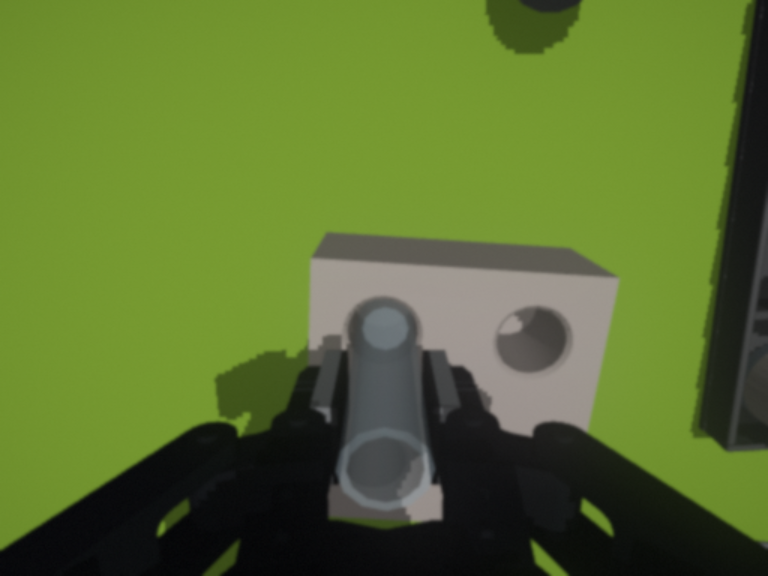

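The tube foot is inside the hole, so I lower it, release and go back for the second tube.

Call:
{"api": "step_arm", "payload": {"rows": [[0, 0, 1, 0, 1.8], [0, 0, 2, 0, 1.8], [0, 0, 2.8, 0, 1.8], [0, 0, 3.1, 0, 1.8], [0, 0, 3.1, 0, 1.8], [0, 0, 3.1, 0, 5], [0, 0, 3.1, 0, 5], [0, 0, 3.1, 0, 5], [0, 0, 3.1, 0, 5], [0, 0, 0, 0, 5], [0, 0, -5, 0, 5], [0, 0, -10, 0, 5], [-2, 5, -12, 0, 5], [-3, 10, -12, 0, 5], [-4, 15, -12, 0, 5]]}}

```text
clock: 7.15
eef_pos: [0.4923, 0.1915, 0.2229]
orientation: [-0.0, 1.0, 0.002, 0.002]
force: [1.1, -0.7, -0.4]
finger_gap: 0.584
grasp_force: 0.0
```

```bash
python3 -c "
from h import *
to(.434,-.303,.22,.0);to(.434,-.303,.067,.0)
s=snap('top');W=cloud(s);p=(W[...,2]>.06)&(abs(W[...,0]-.495)<.07)&(abs(W[...,1]-.305)<.07);print(W[p].mean(0),W[p][:,2].max(),p.sum())"
```

```text
shift [-6.06 49.42  0.25] yaw 0.005 toolx ang 0.005 t 7.15
shift [-6.11 49.43 15.55] yaw 0.005 toolx ang 0.005 t 7.15
[0.4891277  0.24178281 0.59240603] 0.6132393671293623 385
```

Call:
{"api": "step_arm", "payload": {"rows": [[-1, 5, 0, 0, 5], [-2, 10, 0, 0, 5], [-3, 15, 0, 0, 5], [-4, 20, 0, 0, 5], [-5, 25, 0, 0, 5], [-5.6, 30, 0, 0, 5], [-5.6, 35, 0, 0, 5], [-5.6, 40, 0, 0, 5], [-5.6, 44, 0, 0, 5], [-5.6, 48.7, 0, 0, 5], [-5.6, 48.7, 0, 0, 5], [-5.6, 48.7, 0, 0, 5], [-5.6, 48.7, 0, 0, 5]]}}

```text
clock: 8.5
eef_pos: [0.4376, -0.2938, 0.2211]
orientation: [-0.0, 1.0, 0.002, -0.0]
force: [0.6, -0.1, 0.1]
finger_gap: 0.59
grasp_force: 0.0
```

```bash
python3 -c "
from h import *
to(.4337,-.3032,.067,0.0)
s=snap('top');W=cloud(s);p=(W[...,2]>.06)&(abs(W[...,0]-.495)<.09)&(abs(W[...,1]-.305)<.09);print(W[p].mean(0),W[p][:,2].max(),p.sum())"
```

```text
shift [-0.39  0.95 15.41] yaw 0.003 toolx ang 0.003 t 8.5
[0.51983537 0.32441209 0.08608468] 0.11290346668569842 131
```

Call:
{"api": "step_arm", "payload": {"rows": [[-0.4, 0.9, 3, 0, 5], [-0.4, 0.9, 8, 0, 5], [-0.4, 0.9, 12, 0, 5], [-0.4, 0.9, 15.1, 0, 5], [-0.4, 0.9, 15.1, 0, 5], [-0.4, 0.9, 15.1, 0, 5], [-0.4, 0.9, 15.1, 0, 1.8], [-0.4, 0.9, 15.1, 0, 1.8], [-0.4, 0.9, 15.1, 0, 1.8], [-0.4, 0.9, 15.1, 0, 1.8], [-0.4, 0.9, 15.1, 0, 1.8], [-0.4, 0.9, 15.1, 0, 1.8]]}}

```text
clock: 9.75
eef_pos: [0.4353, -0.3047, 0.0728]
orientation: [0.001, 1.0, 0.001, 0.002]
force: [0.1, 1.5, 7.5]
finger_gap: 0.273
grasp_force: 29.3
```

```bash
python3 -c "
from h import *
to(.47,.28,.22,0.0)
"
```

```text
shift [  3.68 -58.43 -14.83] yaw 0.003 toolx ang 0.003 t 9.75
```

Call:
{"api": "step_arm", "payload": {"rows": [[0, 0, -4, 0, 1.8], [0, 0, -9, 0, 1.8], [0, 0, -13, 0, 1.8], [0, -4, -15, 0, 1.8], [0, -9, -15, 0, 1.8], [0, -14, -15, 0, 1.8], [0, -19, -15, 0, 1.8], [0, -24, -15, 0, 1.8], [1, -29, -15, 0, 1.8], [1, -34, -15, 0, 1.8], [2, -39, -15, 0, 1.8], [2.6, -44, -15, 0, 1.8], [2.6, -49, -15, 0, 1.8], [2.6, -54, -15, 0, 1.8], [2.6, -57.9, -15, 0, 1.8], [2.6, -57.9, -15, 0, 1.8], [2.6, -57.9, -15, 0, 1.8], [2.6, -57.9, -15, 0, 1.8], [2.6, -57.9, -15, 0, 1.8]]}}

```text
clock: 11.65
eef_pos: [0.4584, 0.2741, 0.2205]
orientation: [0.0, 1.0, 0.001, 0.0]
force: [-0.1, -0.7, -0.1]
finger_gap: 0.271
grasp_force: 29.9
```

```bash
python3 -c "
from h import *
s=snap('wrist','w4.png');np.savez('w4.npz',**s)
print(robot.state()['eef_pos'],robot.state()['finger_gap'])
to(.4615,.2755,.1)
"
```

```text
[0.45842981 0.27406989 0.22052049] 0.271108293538153
shift [ 0.3  -0.14 12.05] yaw 0.001 toolx ang 0.001 t 11.7
```

View pics/w4.png

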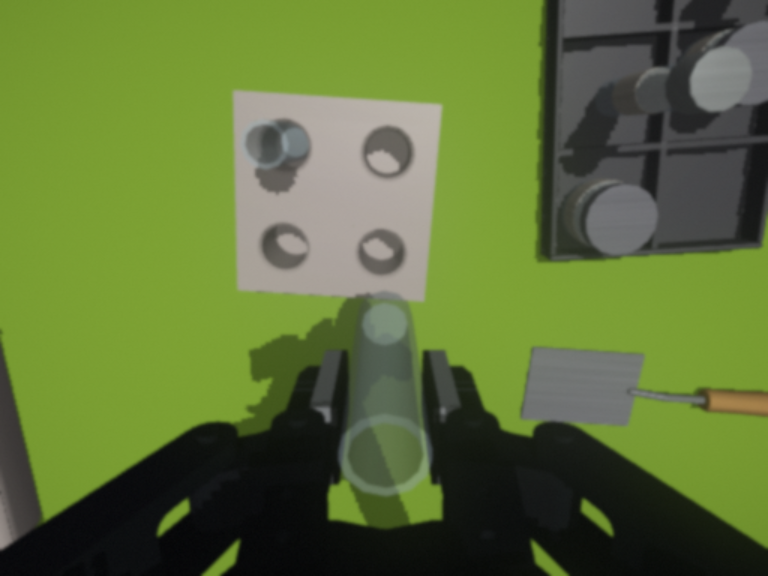

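The first tube stands home at (275,143), the diagonal hole at (382,251) is free, and the held tube is upright with its foot at (385,323).

```bash
python3 -c "
from h import *
s=dict(np.load('w4.npz'))
print('foot',ray(s,385/1.5,323/1.5,.1575),'mouth',ray(s,385/1.5,455/1.5,.2575))
print('hole',ray(s,382/1.5,251/1.5,.055))
"
```

```text
foot [0.45332303 0.27290108 0.1575    ] mouth [0.45706359 0.27305754 0.2575    ]
hole [0.4626904  0.27466955 0.055     ]
```

Call:
{"api": "step_arm", "payload": {"rows": [[0.6, -0.2, 3, 0, 1.8], [0.6, -0.2, 6, 0, 1.8], [0.6, -0.2, 8.5, 0, 1.8], [0.6, -0.2, 9.5, 0, 1.8], [0.6, -0.2, 10.5, 0, 1.8], [0.6, -0.2, 11.5, 0, 1.8], [0.6, -0.2, 12, 0, 1.8], [0.6, -0.2, 12, 0, 1.8]]}}

```text
clock: 12.5
eef_pos: [0.4642, 0.2773, 0.1001]
orientation: [-0.0, 1.0, 0.001, 0.0]
force: [-0.2, -0.5, 0.2]
finger_gap: 0.27
grasp_force: 29.9
```

```bash
python3 -c "
from h import *
to(.4645,.2757,.0735)"
```

```text
shift [0.03 0.16 2.66] yaw 0.003 toolx ang 0.003 t 12.5
```

Call:
{"api": "step_arm", "payload": {"rows": [[0, 0.1, 1, 0, 1.8], [0, 0.1, 2, 0, 1.8], [0, 0.1, 2.6, 0, 1.8], [0, 0.1, 2.8, 0, 1.8], [0, 0.1, 2.8, 0, 1.8], [0, 0.1, 2.8, 0, 4], [0, 0.1, 2.8, 0, 4], [0, 0.1, 2.8, 0, 4], [0, 0.1, 2.8, 0, 4], [0, 0.1, 0, 0, 4], [0, 0.1, -5, 0, 4], [0, 0.1, -10, 0, 5], [2, 4, -15, 0, 5], [4, 8, -15, 0, 5], [6, 12, -15, 0, 5], [8, 16, -15, 0, 5], [9.6, 18.7, -15, 0, 5], [9.6, 18.7, -15, 0, 5], [9.6, 18.7, -15, 0, 5]]}}

```text
clock: 14.4
eef_pos: [0.5606, 0.09, 0.2499]
orientation: [-0.0, 1.0, 0.0, -0.0]
force: [-1.0, 0.4, -0.1]
finger_gap: 0.585
grasp_force: 0.0
```

```bash
python3 -c "
from h import *
s=snap('wrist','w5.png');np.savez('w5.npz',**s)
print(robot.state()['eef_pos'],robot.state()['finger_gap'])
s=snap('top');W=cloud(s);p=(W[...,2]>.06)&(W[...,2]<.2)&(abs(W[...,0]-.495)<.09)&(abs(W[...,1]-.305)<.09)
for q in (W[p][:,1]>.3,W[p][:,1]<.3): print(q.sum(),W[p][q][:,2].max() if q.any() else 0)
"
```

```text
[0.56026022 0.09081713 0.24993513] 0.5875944002764996
116 0.11454879422112811
49 0.11376975428731631
```

View pics/w5.png

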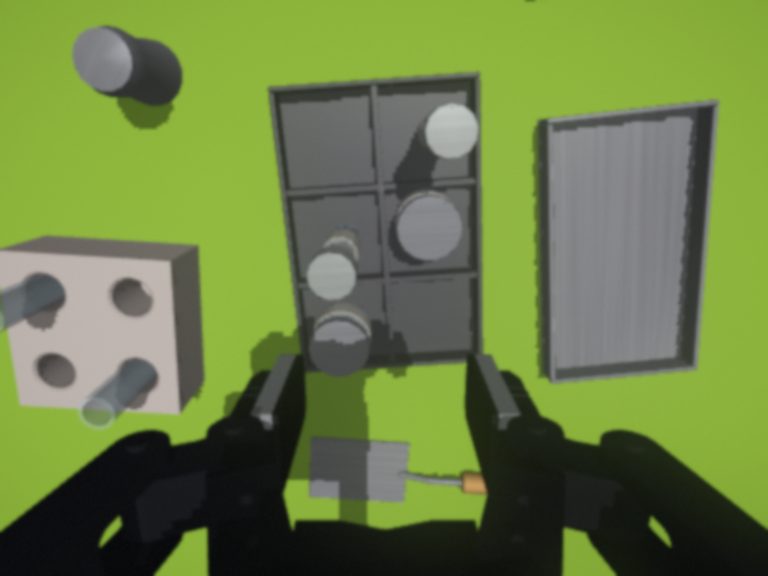

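Both tubes are home in the wash rack, at about (45,290) and (135,380). The vial caps are at (452,131) and (331,276), the jar lids at (430,228) and (340,345).

```bash
python3 -c "
from h import *
s=dict(np.load('w5.npz'))
for n,u,v,h in [('v1',452,131,.12),('v2',331,276,.12),('j1',430,228,.052),('j2',340,345,.052)]: print(n,ray(s,u/1.5,v/1.5,h).round(4))
W=cloud(s)
for u0,v0,u1,v1,z0 in [(410,95,490,165,.112),(295,240,370,310,.112),(390,185,475,270,.045),(300,300,375,380,.045)]:
    w=W[int(v0/1.5):int(v1/1.5),int(u0/1.5):int(u1/1.5)].reshape(-1,3);w=w[(w[:,2]>z0)&(w[:,2]<.13)];c,r=cv2.minEnclosingCircle((w[:,:2]*1000).astype('f4'));print(c,r,w[:,2].max())
x,y,_=ray(s,331/1.5,276/1.5,.12)
to(x,y,.065)
"
```

```text
v1 [0.6372 0.0538 0.12  ]
v2 [0.5582 0.1195 0.12  ]
j1 [0.5737 0.0576 0.052 ]
j2 [0.4858 0.122  0.052 ]
(637.3590087890625, 54.18472671508789) 14.330904960632324 0.12146510654280886
(558.1459350585938, 119.79539489746094) 14.445436477661133 0.12119530732292018
(573.3394165039062, 58.055606842041016) 23.057157516479492 0.053501854287870444
(482.31707763671875, 123.38055419921875) 22.92098617553711 0.053024457802837176
shift [-0.17 -2.82 18.5 ] yaw 0.003 toolx ang 0.003 t 14.5
```

Call:
{"api": "step_arm", "payload": {"rows": [[-0.2, -2.9, 3, 0, 5], [-0.2, -2.9, 8, 0, 5], [-0.2, -2.9, 13, 0, 5], [-0.2, -2.9, 17, 0, 5], [-0.2, -2.9, 19, 0, 5], [-0.2, -2.9, 19, 0, 5], [-0.2, -2.9, 19, 0, 5], [-0.2, -2.9, 19, 0, 1.8], [-0.2, -2.9, 19, 0, 1.8], [-0.2, -2.9, 19, 0, 1.8], [-0.2, -2.9, 19, 0, 1.8], [-0.2, -2.9, 19, 0, 1.8], [-0.2, -2.9, 19, 0, 1.8]], "grip_force": 35}}

```text
clock: 15.8
eef_pos: [0.5605, 0.1198, 0.0627]
orientation: [-0.0, 1.0, 0.001, 0.002]
force: [0.2, 0.3, 7.0]
finger_gap: 0.311
grasp_force: 32.0
```

```bash
python3 -c "
from h import *
to(.4957,-.3016,.22)"
```

```text
shift [ -6.52  42.11 -15.79] yaw 0.003 toolx ang 0.003 t 15.8
```

Call:
{"api": "step_arm", "payload": {"rows": [[0, 0, 0, 0, 1.8], [0, 0, 0, 0, 1.8], [0, 0, 0, 0, 1.8]]}}

```text
clock: 16.1
eef_pos: [0.5605, 0.1198, 0.0627]
orientation: [-0.0, 1.0, 0.001, 0.002]
force: [-0.1, 1.3, 7.2]
finger_gap: 0.307
grasp_force: 32.0
```

```bash
python3 -c "
from h import *
s=snap('wrist');cv2.imwrite('pics/w6.png',cv2.resize(cv2.cvtColor(s['color'],cv2.COLOR_RGB2BGR)[150:,130:380],None,fx=2.5,fy=2.5))"
```

```text
(no output)
```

View pics/w6.png

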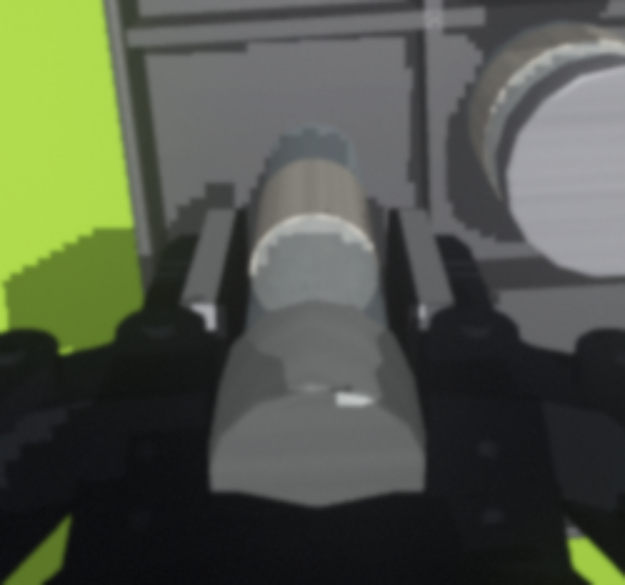

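The pads are touching the cap's lower edge, so I regrip squarely on the cap, higher up.

Call:
{"api": "step_arm", "payload": {"rows": [[0, 0, 0, 0, 4.5], [0, 0, 0, 0, 4.5], [0, 0, 0, 0, 4.5], [-0.2, 0, -1.5, 0, 4.5], [-0.2, 0, -2.6, 0, 4.5], [-0.2, 0, -2.6, 0, 4.5], [-0.2, 0, -2.6, 0, 2.2], [-0.2, 0, -2.6, 0, 2.2], [-0.2, 0, -2.6, 0, 2.2], [-0.2, 0, -2.6, 0, 2.2], [-0.2, 0, -2.6, 0, 2.2], [-0.2, 0, -2.6, 0, 2.2], [-0.2, 0, -2.6, 0, 2.2]], "grip_force": 40}}

```text
clock: 17.45
eef_pos: [0.5573, 0.1198, 0.0871]
orientation: [-0.0, 1.0, 0.001, 0.001]
force: [-0.1, 1.0, 6.1]
finger_gap: 0.329
grasp_force: 39.2
```

```bash
python3 -c "
from h import *
to(.4957,-.3016,.22)"
```

```text
shift [ -6.25  42.11 -13.32] yaw 0.003 toolx ang 0.003 t 17.45
```

Call:
{"api": "step_arm", "payload": {"rows": [[0, 0, -4, 0, 2.2], [0, 0, -8, 0, 2.2], [0, 0, -12, 0, 2.2], [-1, 3, -15, 0, 2.2], [-2, 8, -15, 0, 2.2], [-3, 13, -15, 0, 2.2], [-4, 18, -15, 0, 2.2], [-5, 23, -15, 0, 2.2], [-6, 28, -15, 0, 2.2], [-6.2, 33, -15, 0, 2.2], [-6.2, 38, -15, 0, 2.2], [-6.2, 42.1, -15, 0, 2.2], [-6.2, 42.1, -15, 0, 2.2], [-6.2, 42.1, -15, 0, 2.2], [-6.2, 42.1, -15, 0, 2.2], [-6.2, 42.1, -15, 0, 2.2]]}}

```text
clock: 19.05
eef_pos: [0.4958, -0.3002, 0.236]
orientation: [-0.0, 1.0, 0.002, -0.0]
force: [-0.2, 0.0, 0.4]
finger_gap: 0.328
grasp_force: 39.9
```

```bash
python3 -c "
from h import *
s=snap('wrist','w7.png');np.savez('w7.npz',**s)
print(robot.state()['eef_pos'],robot.state()['finger_gap'])
to(.4957,-.3016,.13)
"
```

```text
[ 0.49594806 -0.30026287  0.23621852] 0.32360971796133847
shift [-0.02  0.14 10.62] yaw 0.005 toolx ang 0.005 t 19.1
```

View pics/w7.png

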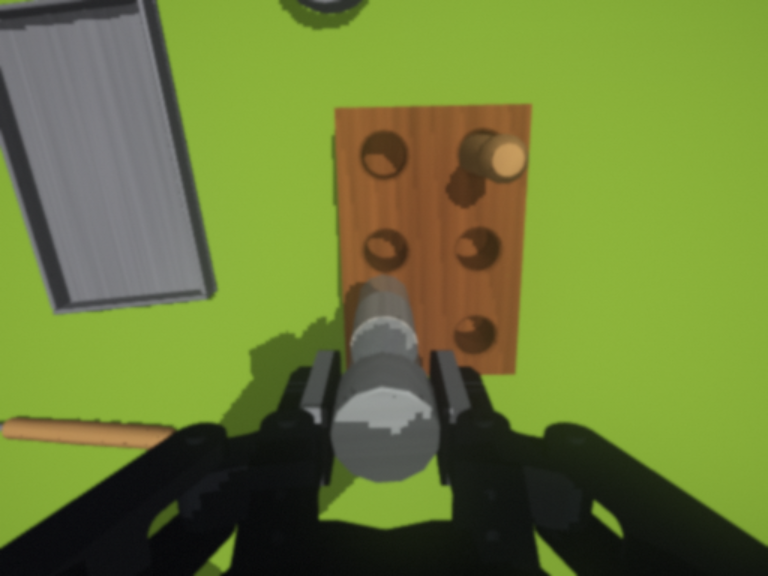

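The wrist view shows the vial held upright with its cap at (386,430). Its target hole at (385,250) is free, and the pestle is undisturbed at (508,158).

```bash
python3 -c "
from h import *
s=dict(np.load('w7.npz'))
print('cap',ray(s,386/1.5,433/1.5,.269),'footfront',ray(s,383/1.5,279/1.5,.153))
print('hole',ray(s,385/1.5,250/1.5,.055))
"
```

```text
cap [ 0.49815431 -0.30150746  0.269     ] footfront [ 0.50521814 -0.30036953  0.153     ]
hole [ 0.49716702 -0.30143694  0.055     ]
```

Call:
{"api": "step_arm", "payload": {"rows": [[0, 0.1, 3, 0, 2.2], [0, 0.1, 6, 0, 2.2], [0, 0.1, 8, 0, 2.2], [0, 0.1, 9, 0, 2.2], [0, 0.1, 10, 0, 2.2], [0, 0.1, 11, 0, 2.2], [0, 0.1, 12, 0, 2.2], [0, 0.1, 12, 0, 2.2]]}}

```text
clock: 19.9
eef_pos: [0.4951, -0.3021, 0.115]
orientation: [-0.001, 1.0, 0.001, -0.001]
force: [-0.2, -0.1, -1.4]
finger_gap: 0.325
grasp_force: 39.9
```

```bash
python3 -c "
from h import *
to(.4957,-.3016,.0935)"
```

```text
shift [ 0.06 -0.05  2.15] yaw 0.003 toolx ang 0.003 t 19.9
```

Call:
{"api": "step_arm", "payload": {"rows": [[0, 0, 0.8, 0, 2.2], [0, 0, 1.6, 0, 2.2], [0, 0, 2.2, 0, 2.2], [0, 0, 2.3, 0, 2.2], [0, 0, 2.3, 0, 5], [0, 0, 2.3, 0, 5], [0, 0, 2.3, 0, 5], [0, 0, 2.3, 0, 5], [0, 0, 0, 0, 5], [0, 0, -5, 0, 5], [0, 0, -10, 0, 5], [1, -4, -12, 0, 5], [3, -9, -12, 0, 5], [5, -14, -12, 0, 5], [7, -19, -12, 0, 5], [9, -23, -12, 0, 5], [11, -27, -12, 0, 5], [13, -31, -12, 0, 5], [14.2, -35.6, -12, 0, 5], [14.2, -35.6, -12, 0, 5]]}}

```text
clock: 21.9
eef_pos: [0.6373, 0.0597, 0.236]
orientation: [-0.001, 1.0, 0.004, 0.0]
force: [-0.2, -0.6, 0.5]
finger_gap: 0.588
grasp_force: 0.0
```

```bash
python3 -c "
from h import *
to(.6373,.054,.0865)
s=snap('wrist');np.savez('w8.npz',**s)
W=cloud(s);p=(W[...,2]>.112)&(W[...,2]<.13)&(abs(W[...,0]-.637)<.04)&(abs(W[...,1]-.054)<.04);print(p.sum(),cv2.minEnclosingCircle((W[p][:,:2]*1000).astype('f4')))
s=snap('top','top1.png');W=cloud(s);p=(W[...,2]>.06)&(W[...,2]<.2)&(abs(W[...,0]-.495)<.03)&(abs(W[...,1]+.3)<.03);print(p.sum(),W[p][:,2].max(),W[p].mean(0))
"
```

```text
shift [-1.000e-02  6.000e-01  1.495e+01] yaw 0.009 toolx ang 0.009 t 21.9
956 ((637.685302734375, 54.06640625), 14.327646255493164)
149 0.13176007688533642 [ 0.49314281 -0.30149466  0.1124298 ]
```

Call:
{"api": "step_arm", "payload": {"rows": [[0, 0.4, 1, 0, 5], [0, 0.4, 4, 0, 5], [0, 0.4, 8, 0, 5], [0, 0.4, 8, 0, 5], [0, 0.4, 8, 0, 5]]}}

```text
clock: 22.5
eef_pos: [0.6357, 0.0482, 0.1555]
orientation: [0.0, 1.0, 0.0, -0.001]
force: [-0.3, -0.7, 0.3]
finger_gap: 0.584
grasp_force: 0.0
```

```bash
python3 -c "
from h import *
to(.6375,.054,.0865)"
```

```text
shift [ 0.2  -0.58  6.9 ] yaw 0.001 toolx ang 0.001 t 22.5
```

View pics/top1.png

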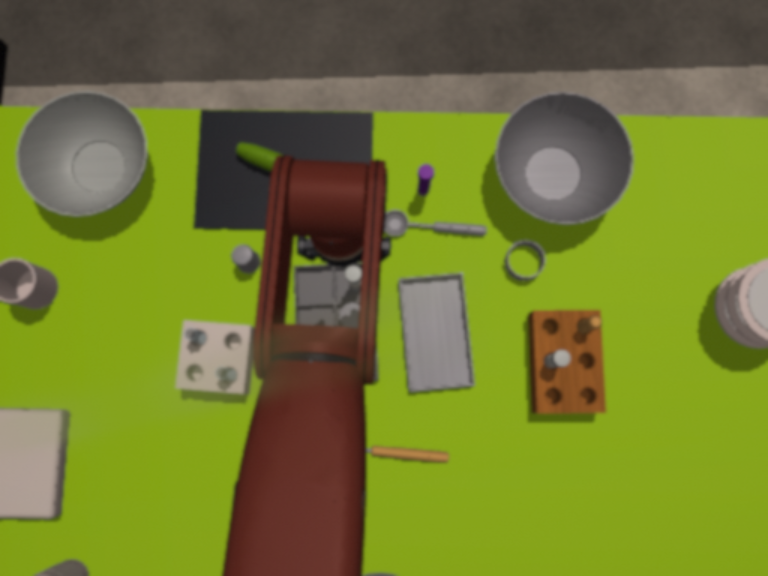

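The top view shows the vial home at (562,357), the tubes in the wash rack at (196,340) and (228,376), and nothing else moved.

Call:
{"api": "step_arm", "payload": {"rows": [[0.2, -0.6, 1, 0, 5], [0.2, -0.6, 1, 0, 5], [0.2, -0.6, 4, 0, 5], [0.2, -0.6, 6.9, 0, 5], [0.2, -0.6, 6.9, 0, 5], [0.2, -0.6, 6.9, 0, 5], [0.2, -0.6, 6.9, 0, 2.2], [0.2, -0.6, 6.9, 0, 2.2], [0.2, -0.6, 6.9, 0, 2.2], [0.2, -0.6, 6.9, 0, 2.2], [0.2, -0.6, 6.9, 0, 2.2], [0.2, -0.6, 6.9, 0, 2.2]]}}

```text
clock: 23.7
eef_pos: [0.6405, 0.0557, 0.09]
orientation: [0.0, 1.0, 0.001, 0.002]
force: [0.0, -0.4, 6.0]
finger_gap: 0.325
grasp_force: 39.4
```

```bash
python3 -c "
from h import *
to(.4345,-.3652,.235)"
```

```text
shift [-20.66  42.04 -14.59] yaw 0.003 toolx ang 0.003 t 23.7
```

Call:
{"api": "step_arm", "payload": {"rows": [[0, 0, -4, 0, 2.2], [0, 0, -8, 0, 2.2], [0, 0, -12, 0, 2.2], [-1.5, 3, -15.5, 0, 2.2], [-4, 7, -15.5, 0, 2.2], [-6, 11, -15.5, 0, 2.2], [-8, 15, -15.5, 0, 2.2], [-10, 19, -15.5, 0, 2.2], [-12, 23, -15.5, 0, 2.2], [-14, 27, -15.5, 0, 2.2], [-16, 31, -15.5, 0, 2.2], [-18, 35, -15.5, 0, 2.2], [-19.5, 39, -15.5, 0, 2.2], [-20.3, 42, -15.5, 0, 2.2], [-20.3, 42, -15.5, 0, 2.2], [-20.3, 42, -15.5, 0, 2.2], [-20.3, 42, -15.5, 0, 2.2], [-20.3, 42, -15.5, 0, 2.2], [-20.3, 42, -15.5, 0, 2.2]]}}

```text
clock: 25.6
eef_pos: [0.4374, -0.3638, 0.2424]
orientation: [0.0, 1.0, 0.002, 0.0]
force: [0.7, -0.2, -0.8]
finger_gap: 0.327
grasp_force: 39.6
```

```bash
python3 -c "
from h import *
s=snap('wrist','w9.png');np.savez('w9.npz',**s)
print(robot.state()['eef_pos'],robot.state()['finger_gap'])
to(.4353,-.3652,.12)
"
```

```text
[ 0.43731772 -0.36398211  0.24239085] 0.3260467269066682
shift [-0.2   0.12 12.24] yaw 0.004 toolx ang 0.004 t 25.65
```

View pics/w9.png

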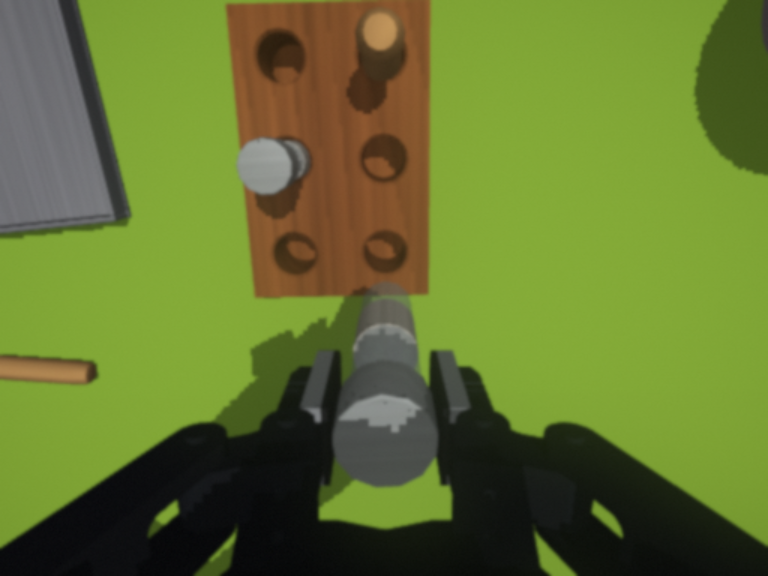

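The vial is held upright with its cap at (386,437), and the target hole at (385,251) is free.

```bash
python3 -c "
from h import *
s=dict(np.load('w9.npz'))
z=.2424
print('cap',ray(s,386/1.5,437/1.5,z+.030),'footfront',ray(s,385/1.5,285/1.5,z-.086))
print('hole',ray(s,385/1.5,251/1.5,.055))
"
```

```text
cap [ 0.43653534 -0.36514281  0.2724    ] footfront [ 0.44296252 -0.36501708  0.1564    ]
hole [ 0.43668528 -0.36519509  0.055     ]
```

Call:
{"api": "step_arm", "payload": {"rows": [[0.2, 0.1, 3, 0, 2.2], [0.2, 0.1, 6, 0, 2.2], [0.2, 0.1, 8, 0, 2.2], [0.2, 0.1, 9, 0, 2.2], [0.2, 0.1, 10, 0, 2.2], [0.2, 0.1, 11, 0, 2.2], [0.2, 0.1, 12, 0, 2.2], [0.2, 0.1, 12.5, 0, 2.2], [0.2, 0.1, 12.5, 0, 2.2]]}}

```text
clock: 26.55
eef_pos: [0.4386, -0.3657, 0.1166]
orientation: [-0.0, 1.0, 0.001, -0.0]
force: [-0.7, -0.1, -0.7]
finger_gap: 0.329
grasp_force: 39.7
```

```bash
python3 -c "
from h import *
to(.4383,-.3652,.096)"
```

```text
shift [-0.03 -0.04  2.06] yaw 0.003 toolx ang 0.003 t 26.55
```

Call:
{"api": "step_arm", "payload": {"rows": [[0, 0, 0.8, 0, 2.2], [0, 0, 1.6, 0, 2.2], [0, 0, 2.1, 0, 2.2], [0, 0, 2.2, 0, 2.2], [0, 0, 2.2, 0, 5], [0, 0, 2.2, 0, 5], [0, 0, 2.2, 0, 5], [0, 0, 2.2, 0, 5], [0, 0, 0, 0, 5], [0, 0, -5, 0, 5], [0, 0, -10, 0, 5], [1, -4, -13, 0, 6.5], [2, -9, -13, 0, 6.5], [3, -14, -13, 0, 6.5], [4, -19, -13, 0, 6.5], [5, -24, -13, 0, 6.5], [6, -29, -13, 0, 6.5], [6, -34, -13, 0, 6.5], [6, -39, -13, 0, 6.5], [6, -43, -13, 0, 6.5]]}}

```text
clock: 28.55
eef_pos: [0.4973, 0.0666, 0.2474]
orientation: [-0.0, 1.0, 0.002, 0.0]
force: [0.8, 0.5, 0.4]
finger_gap: 0.762
grasp_force: 0.0
```

Call:
{"api": "step_arm", "payload": {"rows": [[0, -2.5, 0, 0, 6.5], [0, -2.5, 0, 0, 6.5], [0, -2.5, 0, 0, 6.5], [0, -2.5, 0, 0, 6.5]]}}

```text
clock: 28.95
eef_pos: [0.4977, 0.0884, 0.2472]
orientation: [0.0, 1.0, 0.001, -0.0]
force: [0.5, -0.1, -0.3]
finger_gap: 0.76
grasp_force: 0.0
```

```bash
python3 -c "
from h import *
s=snap('wrist','w10.png');np.savez('w10.npz',**s);W=cloud(s)
for c in [(.573,.058),(.483,.1225)]:
    p=(W[...,2]>.045)&(W[...,2]<.06)&(abs(W[...,0]-c[0])<.035)&(abs(W[...,1]-c[1])<.035);print(p.sum(),cv2.minEnclosingCircle((W[p][:,:2]*1000).astype('f4')) if p.any() else 0)
print(robot.state()['eef_pos'])
s=snap('top');W=cloud(s);p=(W[...,2]>.07)&(W[...,2]<.2)&(abs(W[...,0]-.49)<.1)&(abs(W[...,1]+.33)<.07)
n,l,st,c=cv2.connectedComponentsWithStats(p.astype('u1'))
for i in range(1,n): print(W[l==i].mean(0).round(3),W[l==i][:,2].max(),st[i,4])
"
```

```text
1750 ((573.1005249023438, 58.25493240356445), 22.793867111206055)
1427 ((482.0988464355469, 123.31010437011719), 22.953672409057617)
[0.49770027 0.08820118 0.24716892]
[ 0.556 -0.36   0.111] 0.1307497599310577 109
[ 0.494 -0.302  0.118] 0.131264055308665 136
[ 0.433 -0.366  0.116] 0.1297536204898667 149
```

View pics/w10.png

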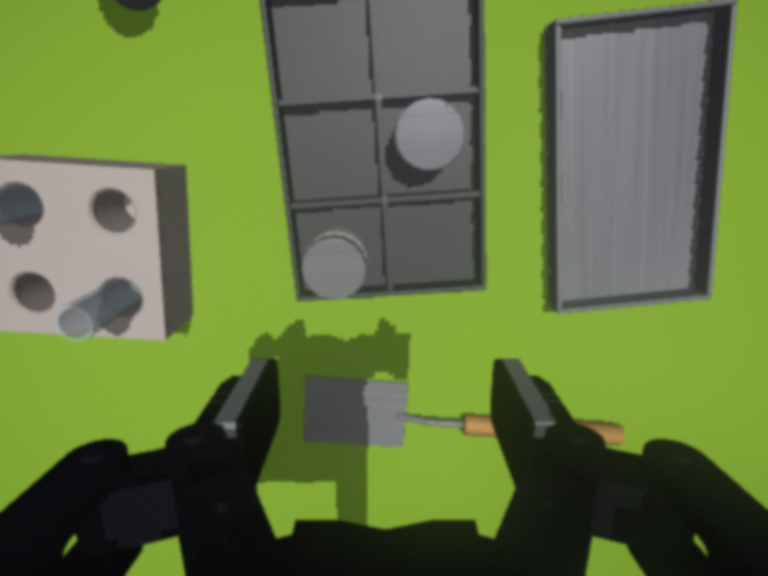

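Both vials are home (tops about 0.13 m, equal to the pestle's). The jar lids are at (430,134) and (335,267), both still in place.

Call:
{"api": "step_arm", "payload": {"rows": [[3, 1.5, 0, 0, 6.5], [7.5, 3, 2, 0, 6.5], [7.5, 3, 7, 0, 6.5], [7.5, 3, 12, 0, 6.5], [7.5, 3, 16, 0, 6.5], [7.5, 3, 16, 0, 6.5], [7.5, 3, 16, 0, 6.5]]}}

```text
clock: 29.75
eef_pos: [0.5726, 0.0587, 0.0875]
orientation: [0.0, 1.0, 0.001, -0.001]
force: [0.1, -0.3, 0.4]
finger_gap: 0.758
grasp_force: 0.0
```

```bash
python3 -c "
from h import *
to(.573,.058,.027)
s=snap('top');P,r=blobrect(s,0,(390,265,485,400),.014,.032);print(r)"
```

```text
shift [0.05 0.07 6.05] yaw 0.002 toolx ang 0.002 t 29.75
((546.2996826171875, -102.10816955566406), (212.48207092285156, 123.19995880126953), 6.181614398956299)
```

Call:
{"api": "step_arm", "payload": {"rows": [[0, 0.1, 3, 0, 6.5], [0, 0.1, 5, 0, 6.5], [0, 0.1, 6, 0, 6.5], [0, 0.1, 6, 0, 6.5], [0, 0.1, 6, 0, 4], [0, 0.1, 6, 0, 4], [0, 0.1, 6, 0, 4], [0, 0.1, 6, 0, 4], [0, 0.1, 6, 0, 4], [0, 0.1, 6, 0, 4]], "grip_force": 40}}

```text
clock: 30.8
eef_pos: [0.5748, 0.0585, 0.0298]
orientation: [0.0, 1.0, 0.001, 0.002]
force: [-0.5, -0.4, 6.6]
finger_gap: 0.528
grasp_force: 41.4
```

Call:
{"api": "step_arm", "payload": {"rows": [[0, 0, -2, 0, 4], [0, 0, -5, 0, 4], [0, 0, -9, 0, 4], [0, 0, -9, 0, 4]]}}

```text
clock: 31.2
eef_pos: [0.5773, 0.0585, 0.1244]
orientation: [0.0, 1.0, 0.002, 0.006]
force: [1.3, -0.0, -0.2]
finger_gap: 0.526
grasp_force: 41.2
```

```bash
python3 -c "
from h import *
to(.595,-.097,.12)"
```

```text
shift [ 1.72 15.56  0.47] yaw 0.003 toolx ang 0.003 t 31.2
```

Call:
{"api": "step_arm", "payload": {"rows": [[0.5, 4, 0, 0, 4], [1, 8, 0, 0, 4], [1.8, 12, 0, 0, 4], [1.8, 15.5, 0, 0, 4], [1.8, 15.5, 0, 0, 4], [1.8, 15.5, 0, 0, 4], [1.8, 15.5, 3, 0, 4], [1.8, 15.5, 6, 0, 4], [1.8, 15.5, 6, 0, 4], [1.8, 15.5, 6, 0, 4]]}}

```text
clock: 32.2
eef_pos: [0.5905, -0.0951, 0.0569]
orientation: [-0.0, 1.0, 0.002, -0.001]
force: [-0.5, -0.1, -0.2]
finger_gap: 0.523
grasp_force: 41.4
```

```bash
python3 -c "
from h import *
to(.597,-.097,.0305)"
```

```text
shift [0.65 0.2  2.64] yaw 0.004 toolx ang 0.004 t 32.2
```

Call:
{"api": "step_arm", "payload": {"rows": [[0, 0, 1, 0, 4], [0, 0, 2, 0, 4], [0, 0, 2.5, 0, 4], [0, 0, 2.7, 0, 4], [0, 0, 2.7, 0, 4], [0, 0, 2.7, 0, 6.5], [0, 0, 2.7, 0, 6.5], [0, 0, 2.7, 0, 6.5], [0, 0, 2.7, 0, 6.5], [0, 0, 0, 0, 6.5], [0, 0, -5, 0, 6.5], [-1, -4, -10, 0, 6.5], [-3, -8, -12, 0, 6.5], [-5, -12, -12, 0, 6.5], [-7, -16, -12, 0, 6.5], [-9, -19, -12, 0, 6.5], [-10.8, -21.8, -12, 0, 6.5], [-10.8, -21.8, -12, 0, 6.5], [-10.8, -21.8, -12, 0, 6.5], [-10.8, -21.8, -12, 0, 6.5]]}}

```text
clock: 34.2
eef_pos: [0.4831, 0.1207, 0.1775]
orientation: [0.0, 1.0, 0.001, 0.0]
force: [0.0, -0.4, 0.6]
finger_gap: 0.765
grasp_force: 0.0
```

```bash
python3 -c "
from h import *
s=snap('wrist','w11.png');W=cloud(s)
m=(W[...,2]>.042)&(W[...,2]<.06)&(W[...,0]>.4)&(abs(W[...,1])<.2)
n,l,st,c=cv2.connectedComponentsWithStats(m.astype('u1'))
for i in range(1,n):
    if st[i,4]>150: print(st[i,4],c[i],cv2.minEnclosingCircle((W[l==i][:,:2]*1000).astype('f4')))
s=snap('top');W=cloud(s)
m=(W[...,2]>.042)&(W[...,2]<.075)&(abs(W[...,0]-.545)<.12)&(abs(W[...,1])<.2)
n,l,st,c=cv2.connectedComponentsWithStats(m.astype('u1'))
for i in range(1,n):
    if st[i,4]>50: print(st[i,4],W[l==i].mean(0))
to(.482,.1233,.027)"
```

```text
2243 [251.94917521 182.19794918] ((482.1141052246094, 123.36652374267578), 22.902698516845703)
224 [ 0.58718257 -0.09912453  0.05110945]
shift [-0.11 -0.29 15.03] yaw 0.001 toolx ang 0.001 t 34.3
```

Jar 1 is in the steel tray and jar 2 hasn't moved.

Call:
{"api": "step_arm", "payload": {"rows": [[-0.1, -0.2, 3, 0, 6.5], [-0.1, -0.2, 7, 0, 6.5], [-0.1, -0.2, 11, 0, 6.5], [-0.1, -0.2, 13.5, 0, 6.5], [-0.1, -0.2, 15, 0, 6.5], [-0.1, -0.2, 15, 0, 6.5], [-0.1, -0.2, 15, 0, 6.5], [-0.1, -0.2, 15, 0, 4], [-0.1, -0.2, 15, 0, 4], [-0.1, -0.2, 15, 0, 4], [-0.1, -0.2, 15, 0, 4], [-0.1, -0.2, 15, 0, 4], [-0.1, -0.2, 15, 0, 4]]}}

```text
clock: 35.6
eef_pos: [0.4832, 0.1233, 0.029]
orientation: [0.0, 1.0, 0.001, 0.002]
force: [-0.0, -1.3, 6.7]
finger_gap: 0.523
grasp_force: 41.4
```

```bash
python3 -c "
from h import *
to(.498,-.1074,.12)"
```

```text
shift [ 1.45 23.08 -9.1 ] yaw 0.003 toolx ang 0.003 t 35.6
```

Call:
{"api": "step_arm", "payload": {"rows": [[0, 0, -2, 0, 4], [0, 0, -5, 0, 4], [0, 0, -9, 0, 4], [0.5, 4, -10, 0, 4], [1, 8, -10, 0, 4], [1.3, 12, -10, 0, 4], [1.3, 16, -10, 0, 4], [1.3, 20, -10, 0, 4], [1.3, 23, -10, 0, 4], [1.3, 23, -10, 0, 4], [1.3, 23, -10, 0, 4], [1.3, 23, -10, 0, 4], [1.3, 23, -10, 0, 4]]}}

```text
clock: 36.9
eef_pos: [0.4951, -0.1054, 0.1272]
orientation: [-0.0, 1.0, 0.002, -0.0]
force: [-0.0, 0.2, -0.3]
finger_gap: 0.525
grasp_force: 41.3
```

```bash
python3 -c "
from h import *
s=snap('wrist','w12.png');W=cloud(s)
m=(W[...,2]>.042)&(W[...,2]<.06)&(W[...,0]>.4)&(abs(W[...,1])<.2)
n,l,st,c=cv2.connectedComponentsWithStats(m.astype('u1'))
for i in range(1,n):
    if st[i,4]>150: print(st[i,4],c[i],cv2.minEnclosingCircle((W[l==i][:,:2]*1000).astype('f4')))
to(.495,-.1074,.0295)"
```

```text
3786 [259.91178024 128.04094031] ((544.98193359375, -108.44042205810547), 22.939786911010742)
shift [-0.01  0.19  9.77] yaw 0.005 toolx ang 0.005 t 36.95
```

View pics/w12.png

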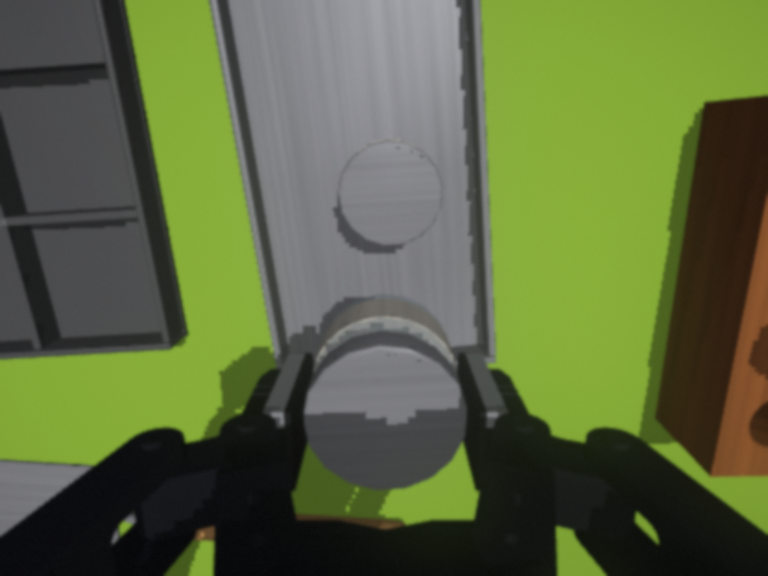

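The knock has happened. Jar 1 now stands at (390,193), which is 0.545, -0.108, still upright in the tray, so I'll place jar 2 at the tray's far end instead.

Call:
{"api": "step_arm", "payload": {"rows": [[4, -0.3, 0, 0, 4], [8, -0.6, 0, 0, 4], [11.3, -0.9, 0, 0, 4], [11.3, -0.9, 0, 0, 4], [11.3, -0.9, 0, 0, 4], [11.3, -0.9, 3, 0, 4], [11.3, -0.9, 6, 0, 4], [11.3, -0.9, 7, 0, 4], [11.3, -0.9, 7, 0, 4], [11.3, -0.9, 7, 0, 4]]}}

```text
clock: 37.95
eef_pos: [0.6084, -0.0975, 0.0585]
orientation: [0.0, 1.0, 0.001, 0.001]
force: [0.2, 1.0, -0.1]
finger_gap: 0.524
grasp_force: 41.3
```

```bash
python3 -c "
from h import *
to(.608,-.0955,.0295)"
```

```text
shift [-0.04 -0.2   2.9 ] yaw 0.003 toolx ang 0.003 t 37.95
```

Call:
{"api": "step_arm", "payload": {"rows": [[0, 0, 1, 0, 4], [0, 0, 2, 0, 4], [0, 0, 2.7, 0, 4], [0, 0, 3, 0, 4], [0, 0, 3, 0, 4], [0, 0, 3, 0, 6.5], [0, 0, 3, 0, 6.5], [0, 0, 3, 0, 6.5], [0, 0, 3, 0, 6.5], [0, 0, 0, 0, 6.5], [0, 0, -5, 0, 6.5], [0, 0, -10, 0, 6.5], [-4, 0, -15, 0, 6.5], [-8, 0, -18, 0, 6.5], [-12, 0, -18, 0, 6.5], [-16, 0, -18, 0, 6.5], [-20, 0, -18, 0, 6.5], [-22, 0, -18, 0, 6.5], [-22, 0, -18, 0, 6.5], [-22, 0, -18, 0, 6.5]]}}

```text
clock: 39.95
eef_pos: [0.3887, -0.0982, 0.2377]
orientation: [0.0, 1.0, 0.001, 0.001]
force: [0.4, 0.6, -0.3]
finger_gap: 0.76
grasp_force: 0.0
```

```bash
python3 -c "
from h import *
s=snap('wrist','w13.png')
s=snap('top','top2.png');s2=snap('scene','scene2.png')
W=cloud(s);m=(W[...,2]>.042)&(W[...,2]<.075)&(abs(W[...,0]-.545)<.12)&(abs(W[...,1]+.1)<.08)
n,l,st,c=cv2.connectedComponentsWithStats(m.astype('u1'))
for i in range(1,n):
    if st[i,4]>50: print(st[i,4],W[l==i].mean(0))
"
```

```text
220 [ 0.60441629 -0.09984396  0.05096395]
224 [ 0.5427214  -0.10980824  0.05117169]
```

View pics/scene2.png

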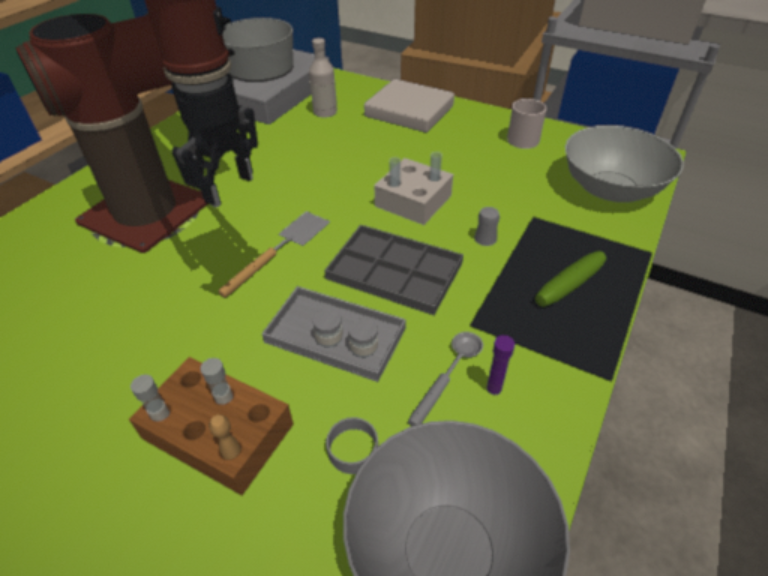

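The scene shows both tubes in the wash rack, at (395,172) and (436,166), and both vials home in the wooden rack, at (148,398) and (214,381). Both jars are upright in the steel tray, at (327,327) and (363,340). The stock tray is empty and the pestle and bystanders are in place.

```bash
python3 -c "
from rig import robot
print(robot.hand_in())"
```

```text
the job is handed in; nothing more can be done
None
```

The job is handed in at about 40 s: both used tubes were moved to the wash rack first, then both fresh vials to the wooden rack; both jars are upright in the steel tray (one was knocked aside but stayed in it), and the pestle and other kitchen things were left alone.

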